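Slide the last domino along the tray wall into its corner place

ROBOT

A 6-joint arm with a two-finger parallel gripper is mounted at the origin on the work surface. World frame = base frame: x ahead of the robot, y to its left, z up, the work surface at z = 0. Lengths are in mm, angles in rad, forces in N, time in s.
With the tool pointing down it reaches from about 350 to 875 mm from the base axis. Payload 4.2 kg.
Tool frame: the origin (TCP) lies at the very end of the fingers, on their centre line; the grasp point (between the pads) lies 19 mm behind it; z points along the fingers, y is the line along which they close (so a half turn about z gives the same grasp; the last joint's range is limited). The gripper opens to 85 mm and grips with 20 to 120 N. Pads are 22 mm wide; open, the fingers measure 114 mm over their backs; the gripper's body (76 mm by 85 mm) begins 54 mm behind the grasp point. The pads swing forward as they close: fully open they stand 13 mm farther back than shut.
Start: joints at [-1.01, 0.385, 0.008, 0, -1.194, -0.259], TCP at [185.79, -596.725, 198.812] pointing down, gripper open.
Joint ranges: [-3.14, 3.14], [-1.21, 2.06], [-1.07, 1.41], [-3.16, 2.05], [-2.99, -0.16], [-3.1, 3.1]. Speed limits (rad/s): [2.79, 2.79, 3.14, 3.14, 3.14, 3.14].

INTERFACE

Orientations are given as a unit quaternion [x, y, z, w].
In Python, from bench import arm, optics gives the robot as it stands. The module is installed in compiled form; this text tells all that it offers.
- The arm moves only by the tool step_arm, never from a script. Its argument "motion" is a list of rows, each an object with "dr": the turn, a rotation vector about the tool's x, y, z in units of 8 degrees (1.0 is 8 degrees), a list of three; "slide": the shift along the tool's x, y, z in mm, a list of three; "jaw": the finger opening in mm, from 0 to 85.4. A call has exactly 8 rows; each row is the pose to reach, as a shift and turn from the pose commanded when the call began, along the tool's axes at that moment; what a row does not reach only later rows make up. A row lasts 1/8 s, in which the tool goes at most 62.5 mm and 10.7 degrees, less where a joint would pass 70% of its speed; a pose out of reach is approached as far as the arm can. A call with a gripper value outside its range is refused whole. The fingers move at their own pace and stop on an object; the grip force is fixed at half the most. Time passes only in rows, so rows that repeat a pose let the fingers close, or fill a call up. It gives the time, the measured TCP pose, the force, the opening and the grip force at its end, in the units of the state.
- arm.read_state(): the state, without advancing time (a new reading comes with each control period).
- optics.get_image(name): name is "side" or "top" or "wrist"; returns the picture (384x512x3 uint8, blue, green, red); there is no depth.
- optics.camera_info(name): a dict with "camera_matrix" (3x3 intrinsics, pixels), "view" (4x4, takes a point from world to camera coordinates); the wrist camera has in their place "T_tool_cam" (4x4, takes a point from camera to tool coordinates, whose origin is the TCP and whose axes are the flange's). Camera axes: x right, y up, looking along -z (the intrinsics and any distortion apply to the point x, -y, -z); pixel columns grow to the right and rows downward; lengths in mm; the calibration is good to about 2 mm. The wrist camera is an equidistant fisheye: a pixel r from the principal point sees the ray r / f radians off the axis. A picture is of the moment at which its call begins: read the wrist's pose just before it. camera_info takes no time and is no camera call.
- arm.job_done(): hands the job in; it is judged then, once.
The state is a dict: "clock": time; "joints": joint angles; "joint_vel": joint speeds; "joint_efforts": joint torques, N m; "position": TCP position; "ee_rot": TCP orientation; "contact_force": force on the tool from outside, world axes, zero at the start; "wrist_torque": the same for the moment, N m; "gripper_width": finger opening in mm; "grasp_force": force on a finger pad.
Only numpy, scipy, OpenCV 4.12 (cv2) and the standard library are available. Lean on these libraries where they do the work, as an engineer would, in place of code of your own. Each camera call takes 0.05 s, during which the arm holds its last target. There are 200 camera calls.

TASK

The dominoes are being packed flat into their wooden tray, and one corner place at the tray's near wall (the long wall on the robot's side) is still empty. With a fingertip, push the loose double-six flat against that wall from where it lies, well clear of the packed tiles, then slide it along the wall into the empty corner until it is fully home against the end wall. Do not lift or tip it (it is only pushed, never picked up), and leave everything else where it is.

Things in the scene. Friction and masses are not known exactly. Their poses are not given: they have to be found in the camera images.
- six_centre (a point): Centre (half-way up) of the double-six, the tile to pack: ivory domino 56 (own y) x 28 (own x) x 13 mm (z up), about 30 g, six black pips on each half, lying face up and loose on the dark tray floor. Of the three loose tiles in the tray it is the one nearest the near wall. It slides easily when pushed.
- corner_place (a point): Where six_centre will be once the tile is home, touching near wall and end wall, long side along the near wall. Tray axes: y along the near wall, x from that wall into the tray, z up. The place, at the left or right end of the wall, is 56 mm deep along the wall, open to the tray's middle, and 31 mm wide from the near wall to the next packed tile (3 mm play). Packed tiles are immovable, 13 mm high.
- near_wall (a point): Middle of the inner top edge of the near wall, the tray's long light-wood wall on the robot's side. Tray axes: x into the tray, y along the wall, z up. This edge is 15 mm above the table and 9 mm above the tray floor, so tiles stand 4 mm proud of it. The wall is 10 mm thick and 342 mm long between the end walls.
- tray: Open wooden tray fixed to the table: outside 362 (y) x 220 (x) x 15 mm, inside 342 x 200 mm, dark floor 6 mm above the table. Origin: centre of its underside; x points away from the near wall, y along it. At each end stands a column, 56 mm wide along y, of packed ivory dominoes; one column lacks its tile at the near wall. 230 mm of floor lies free between them, apart from loose tiles.
- stray_a: Loose domino (three and one pips), same size, lying on the far half of the tray floor; origin at its underside. Leave it.
- stray_b: Loose domino (five and two pips), same size, lying on the far half of the tray floor; origin at its underside. Leave it.
- stray_c: Loose domino (four pips and blank), same size, lying on the blue cloth to the right of the tray; origin at its underside. Leave it.
- chalk_a: Blue cue-chalk cube, 22 mm, on the cloth to the left of the tray; origin at its underside. Leave it.
- card_box: Red box of playing cards, 64 x 91 x 19 mm, on the cloth to the right; origin at its underside. Leave it.
- dice_cup: Brown dice cup, 74 mm across and 95 mm tall, standing on the cloth to the left; origin at its underside. Leave it.
- tumbler: Glass tumbler, 76 mm across and 100 mm tall, standing on the cloth to the right; origin at its underside. Leave it.
- double_six: The same double-six; origin at the centre of its underside, same axes as six_centre.
There are look-alikes about, which are no part of the job. What is shaped like the double_six but purple is not meant.

How it is judged:
By the outcome, as a careful person would: the job done as asked, in the order asked, and still so for the second after the job is handed in, with the robot touching nothing.
It also fails if it takes over 43 s, if anything falls off the work surface, if the arm or the gripper's body presses on something with over 40 N, if the wrist force passes 120 N, or if a joint passes its speed limit or range.

## Working session

There is one attempt and no reset: what is moved stays moved. The work goes in short steps, Python scripts to look and compute and a tool call to move; the robot and the scene stay as the last step left them, time stands still between calls to the robot, and variables do not carry over. Pictures are saved under pics/ and viewed, at most 10 in all, crops included, and the job is handed in when it is done.

Besides the shell and the picture viewer there is one more tool, called after ">>>" by a JSON object that holds its "method" and its "body". step_arm: Moves the arm, as the interface text tells. Its arguments: {"type":"object","properties":{"motion":{"type":"array","items":{"type":"object","properties":{"dr":{"type":"array","items":{"type":"number"}},"slide":{"type":"array","items":{"type":"number"}},"jaw":{"type":"number"}}}}},"required":["motion"]}

```bash
mkdir -p pics
python3 - <<'E'
from bench import arm, optics
import cv2
s=arm.read_state();print(s['clock'],s['position'],s['ee_rot'],s['gripper_width'])
for n in['top','side']:
    cv2.imwrite(f'pics/{n}0.png',optics.get_image(n)); c=optics.camera_info(n); print(c)
print(optics.camera_info('wrist'))
E
```

```text
0.0 [ 185.58356549 -596.10403557  197.72162198] [-1.50232426e-01  9.88650084e-01  1.08696221e-03 -2.20648148e-04] 85.72098363013232
{'camera_matrix': array([[467.25147179,   0.        , 254.97638164],
       [  0.        , 467.25147179, 191.86155451],
       [  0.        ,   0.        ,   1.        ]]), 'view': array([[ 2.39597975e-02, -9.99661303e-01,  1.01590918e-02,
        -1.27166914e+01],
       [ 9.97520470e-01,  2.45786590e-02,  6.59454381e-02,
        -5.39793730e+02],
       [-6.61727994e-02,  8.55386271e-03,  9.97771513e-01,
        -1.16219776e+03],
       [ 0.00000000e+00,  0.00000000e+00,  0.00000000e+00,
         1.00000000e+00]])}
{'camera_matrix': array([[362.6402136 ,   0.        , 260.07430445],
       [  0.        , 362.6402136 , 196.07471272],
       [  0.        ,   0.        ,   1.        ]]), 'view': array([[-8.08377687e-01, -5.88594432e-01,  9.06141119e-03,
         4.42117462e+02],
       [ 3.17557606e-01, -4.23070124e-01,  8.48627620e-01,
        -2.11950629e+02],
       [-4.95663880e-01,  6.88889153e-01,  5.28913087e-01,
        -7.95437707e+02],
       [ 0.00000000e+00,  0.00000000e+00,  0.00000000e+00,
         1.00000000e+00]])}
{'camera_matrix': array([[297.31863964,   0.        , 255.0546838 ],
       [  0.        , 297.31863964, 187.43422535],
       [  0.        ,   0.        ,   1.        ]]), 'T_tool_cam': array([[ 7.42780138e-04,  9.47683432e-01,  3.19210840e-01,
         8.14628038e+01],
       [ 9.99999640e-01, -5.72588915e-04, -6.27005154e-04,
         4.45667861e-01],
       [-4.11425808e-04,  3.19211191e-01, -9.47683516e-01,
        -1.75216240e+02],
       [ 0.00000000e+00,  0.00000000e+00,  0.00000000e+00,
         1.00000000e+00]])}
```

View pics/top0.png

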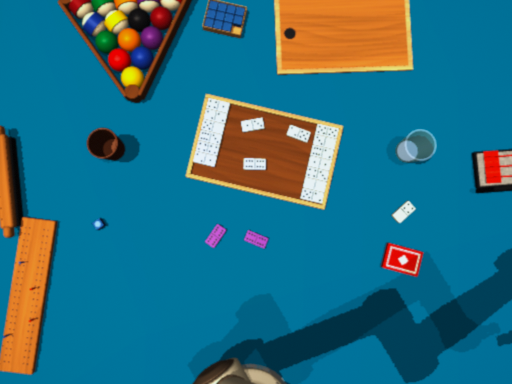

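View pics/side0.png

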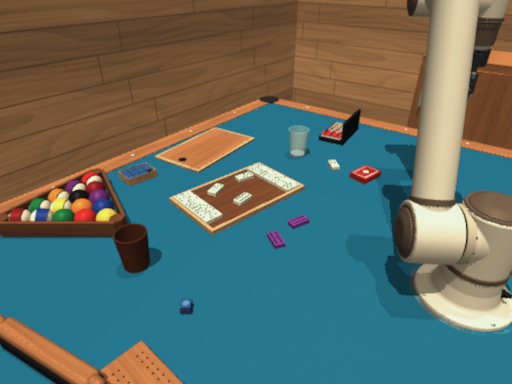

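The top view shows the tray, with outer corners near (207,95), (343,126), (325,208) and (187,177). The empty place is at the left end of the near wall (~(203,172)), and the double-six is at (254,164).

```bash
cat > h.py <<'E'
import numpy as np, cv2
from bench import arm, optics
def cast(n,px,z):
    c=optics.camera_info(n);K=c['camera_matrix'];V=c['view']
    px=np.atleast_2d(px).astype(float)
    d=np.c_[(px-K[[0,1],[2,2]])/K[0,0],np.ones(len(px))]*[1,-1,-1]
    R=V[:3,:3];o=-R.T@V[:3,3];w=d@R
    return o+w*((z-o[2])/w[:,2])[:,None]
def blobs(m,lo,hi):
    return [c for c in cv2.findContours(m,cv2.RETR_EXTERNAL,cv2.CHAIN_APPROX_NONE)[0] if lo<cv2.contourArea(c)<hi]
def wcast(px,z,pos,q):
    from scipy.spatial.transform import Rotation as R
    c=optics.camera_info('wrist');K=c['camera_matrix'];T=c['T_tool_cam']
    px=np.atleast_2d(px).astype(float)-K[[0,1],[2,2]]
    r=np.linalg.norm(px,axis=1);t=r/K[0,0]
    d=np.c_[px/r[:,None]*np.sin(t)[:,None],np.cos(t)]*[1,-1,-1]
    Q=R.from_quat(q).as_matrix();w=d@T[:3,:3].T@Q.T;o=Q@T[:3,3]+pos
    return o+w*((z-o[2])/w[:,2])[:,None]
E
python3 - <<'E'
from h import *
im=cv2.imread('pics/top0.png');hsv=cv2.cvtColor(im,cv2.COLOR_BGR2HSV)
roi=np.zeros(im.shape[:2],np.uint8);roi[85:220,170:355]=255
notblue=((hsv[...,0]<80)|(hsv[...,1]<60)).astype(np.uint8)*255&roi
c=max(blobs(notblue,500,1e5),key=cv2.contourArea)
r=cv2.minAreaRect(cast('top',c[:,0],15)[:,:2].astype(np.float32));print('tray',r);print(cv2.boxPoints(r))
w=((hsv[...,1]<70)&(hsv[...,2]>150)).astype(np.uint8)*255&roi
for c in blobs(w,50,1e5):
    r=cv2.minAreaRect(cast('top',c[:,0],19)[:,:2].astype(np.float32));print(c[:,0].mean(0),r)
E
```

```text
tray ((645.474609375, -21.0167236328125), (364.37109375, 222.36431884765625), 78.08450317382812)
[[ 499.07242 -176.3211 ]
 [ 716.6455  -222.23239]
 [ 791.87683  134.28766]
 [ 574.3037   180.19894]]
[254.0483871  163.56451613] ((611.8058471679688, 4.589536666870117), (28.043237686157227, 55.76586151123047), 1.4401681423187256)
[298.22033898 133.18644068] ((692.4867553710938, -105.89336395263672), (57.49715042114258, 29.264541625976562), 70.70122528076172)
[319.17277487 163.23560209] ((617.3907470703125, -160.7314453125), (57.46371841430664, 198.0548553466797), 78.12519073486328)
[252.03225806 124.40322581] ((712.11962890625, 11.89714241027832), (29.24884796142578, 57.13788604736328), 11.902486801147461)
[210.98802395 131.79041916] ((689.9949340820312, 115.54469299316406), (57.179080963134766, 170.3218536376953), 77.92498779296875)
```

>>> {"method": "step_arm", "body": {"motion": [{"slide":[-18,13,0],"dr":[0,0,0.4],"jaw":0},{"slide":[-50,34,0],"dr":[0,0,0.9],"jaw":0},{"slide":[-87,60,0],"dr":[0,0,1.4],"jaw":0},{"slide":[-130,90,0],"dr":[0,0,1.9],"jaw":0},{"slide":[-174,120,0],"dr":[0,0,2.4],"jaw":0},{"slide":[-217,150,0],"dr":[0,0,2.9],"jaw":0},{"slide":[-260,180,0],"dr":[0,0,3.3],"jaw":0},{"slide":[-304,210,0],"dr":[0,0,3.65],"jaw":0}]}}

```text
clock: 1.1
position: [414.2, -304.2, 198.6]
ee_rot: [0.105, 0.995, 0.0, -0.0]
contact_force: [0.1, -0.7, 0.3]
gripper_width: -0.0
grasp_force: 0.0
```

```bash
cat >> h.py <<'E'
C=np.array([645.5,-21.]);EX=np.array([.9785,-.2065]);EY=np.array([.2065,.9785])
def tray(p): d=np.asarray(p)[...,:2]-C;return np.stack([d@EX,d@EY],-1)
def go(x,y,z):
    "tool-axes slide from the present pose to a tray-frame point; turn left about tool z in units"
    from scipy.spatial.transform import Rotation as R
    s=arm.read_state();M=R.from_quat(s['ee_rot']).as_matrix()
    p=np.r_[C+x*EX+y*EY,z]
    t=np.c_[np.r_[-EX,0],np.r_[EY,0],[0,0,-1]]
    print('t',s['clock'],'tray',tray(s['position']),s['position'][2],'F',s['contact_force'],'w',s['gripper_width'])
    print('slide',(M.T@(p-s['position'])).round(1),'dr',(R.from_matrix(M.T@t).as_rotvec()/np.radians(8)).round(2))
E
python3 -c "
from h import *
go(2,18,80)"
```

```text
t 1.1 tray [-167.85200844 -324.91523625] 198.56071678941277 F [ 0.06146362 -0.71689595  0.26856744] w -0.033002312584541664
slide [-169.4  343.1  118.5] dr [ 0.   -0.   -0.01]
```

>>> {"method": "step_arm", "body": {"motion": [{"slide":[-22,45,0],"jaw":0},{"slide":[-45,92,0],"jaw":0},{"slide":[-68,138,10],"jaw":0},{"slide":[-92,186,30],"jaw":0},{"slide":[-115,233,55],"jaw":0},{"slide":[-138,280,80],"jaw":0},{"slide":[-158,320,105],"jaw":0},{"slide":[-169,343,118],"jaw":0}]}}

```text
$.motion[0]: bad value
```

Run:
```python
from h import *
go(2,18,30)
s=arm.read_state();im=optics.get_image('wrist');cv2.imwrite('pics/w1.png',im)
hsv=cv2.cvtColor(im,cv2.COLOR_BGR2HSV)
w=((hsv[...,1]<70)&(hsv[...,2]>150)).astype(np.uint8)*255
for c in blobs(w,300,1e5):
    r=cv2.minAreaRect(tray(wcast(c[:,0],19,s['position'],s['ee_rot'])).astype(np.float32));print(c[:,0].mean(0).round(),r)
```

```text
t 1.1 tray [-167.85200844 -324.91523625] 198.56071678941277 F [ 0.06146362 -0.71689595  0.26856744] w -0.033002312584541664
slide [-169.4  343.1  168.5] dr [ 0.   -0.   -0.01]
[ 22. 334.] ((249.31497192382812, -887.9036254882812), (281.1745300292969, 86.75062561035156), 11.856416702270508)
[403. 296.] ((62.30885314941406, -73.57891845703125), (56.8288688659668, 28.642221450805664), 81.16500091552734)
[461. 240.] ((-38.954261779785156, 16.818077087402344), (28.87872314453125, 56.689762115478516), 11.941625595092773)
[498. 261.] ((14.504905700683594, 145.27012634277344), (63.53425598144531, 169.43093872070312), 89.94935607910156)
[214. 228.] ((-71.8209228515625, -379.134521484375), (28.28158950805664, 54.48545455932617), 54.71126937866211)
[378. 252.] ((-13.713432312011719, -143.0255126953125), (168.7091064453125, 56.34907150268555), 0.18166056275367737)
[193. 143.] ((-187.5058135986328, -400.7591552734375), (76.15512084960938, 50.50957107543945), 88.19163513183594)
```

View pics/w1.png

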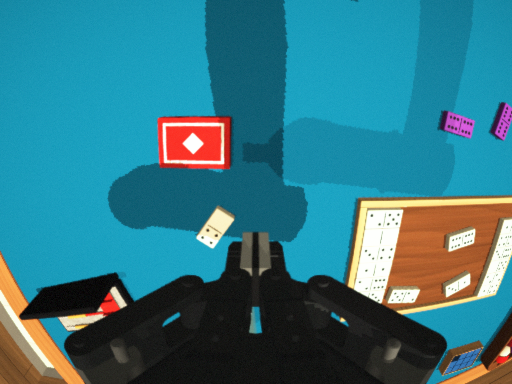

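The wrist view was taken before the refused move. It shows the tray at right, with the double-six at (461,240) and the closed fingers at (257,260). Its positions agree with the top view to about 2 mm. Each row must also carry "dr".

>>> {"method": "step_arm", "body": {"motion": [{"slide":[-22,45,0],"dr":[0,0,0],"jaw":0},{"slide":[-45,92,0],"dr":[0,0,0],"jaw":0},{"slide":[-68,138,10],"dr":[0,0,0],"jaw":0},{"slide":[-92,186,30],"dr":[0,0,0],"jaw":0},{"slide":[-115,233,55],"dr":[0,0,0],"jaw":0},{"slide":[-138,280,80],"dr":[0,0,0],"jaw":0},{"slide":[-158,320,105],"dr":[0,0,0],"jaw":0},{"slide":[-169,343,118],"dr":[0,0,0],"jaw":0}]}}

```text
clock: 2.15
position: [649.7, -3.5, 78.4]
ee_rot: [0.103, 0.995, -0.0, -0.002]
contact_force: [-0.0, -0.5, -0.3]
gripper_width: 0.0
grasp_force: 0.0
```

Run:
```python
from h import *
go(2,18,10)
s=arm.read_state();im=optics.get_image('wrist');cv2.imwrite('pics/w2.png',im)
hsv=cv2.cvtColor(im,cv2.COLOR_BGR2HSV)
w=((hsv[...,1]<70)&(hsv[...,2]>150)).astype(np.uint8)*255
for c in blobs(w,300,1e5):
    r=cv2.minAreaRect(tray(wcast(c[:,0],19,s['position'],s['ee_rot'])).astype(np.float32));print(c[:,0].mean(0).round(),r)
```

```text
t 2.15 tray [ 0.51662514 17.96515873] 78.40669921985443 F [-0.04494264 -0.54884146 -0.30627418] w 0.014975094924110552
slide [-1.7  0.1 68.4] dr [-0.01 -0.02  0.01]
[296. 246.] ((53.531002044677734, 56.69929122924805), (27.52678108215332, 32.32246398925781), 22.81182861328125)
[391. 193.] ((15.354019165039062, 142.93209838867188), (168.41424560546875, 55.36582565307617), 0.08316829800605774)
[ 85. 185.] ((1.4063949584960938, -142.28695678710938), (195.85325622558594, 55.73720932006836), 0.03568637743592262)
```

View pics/w2.png

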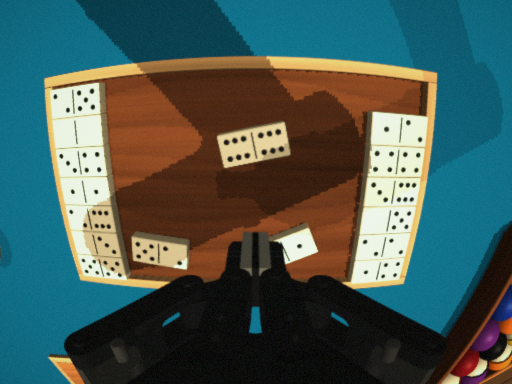

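The wrist view shows the double-six at (254,144), the empty corner at (425,95), and the fingertips at (257,255) clear of stray_a. Descending now.

>>> {"method": "step_arm", "body": {"motion": [{"slide":[-1,0,10],"dr":[0,0,0],"jaw":0},{"slide":[-1.5,0,22],"dr":[0,0,0],"jaw":0},{"slide":[-1.5,0,36],"dr":[0,0,0],"jaw":0},{"slide":[-1.5,0,48],"dr":[0,0,0],"jaw":0},{"slide":[-1.5,0,57],"dr":[0,0,0],"jaw":0},{"slide":[-1.5,0,63],"dr":[0,0,0],"jaw":0},{"slide":[-1.5,0,67],"dr":[0,0,0],"jaw":0},{"slide":[-1.5,0,68],"dr":[0,0,0],"jaw":0}]}}

```text
clock: 3.2
position: [651.3, -5.4, 12.7]
ee_rot: [0.104, 0.995, -0.0, 0.0]
contact_force: [-0.6, -0.9, 0.7]
gripper_width: -0.1
grasp_force: 0.0
```

```bash
python3 -c "
from h import *
go(-58,18,10)"
```

```text
t 3.2 tray [ 2.44804484 16.49432938] 12.708031652767868 F [-0.63738678 -0.8984271   0.69200316] w -0.07304714898123435
slide [60.5  1.5  2.7] dr [-0.  0.  0.]
```

>>> {"method": "step_arm", "body": {"motion": [{"slide":[3,1,0],"dr":[0,0,0],"jaw":0},{"slide":[7,1,0],"dr":[0,0,0],"jaw":0},{"slide":[12,1,0],"dr":[0,0,0],"jaw":0},{"slide":[17,1,0],"dr":[0,0,0],"jaw":0},{"slide":[22,1,0],"dr":[0,0,0],"jaw":0},{"slide":[27,1,0],"dr":[0,0,0],"jaw":0},{"slide":[31,1,0],"dr":[0,0,0],"jaw":0},{"slide":[34,1,0],"dr":[0,0,0],"jaw":0}]}}

```text
clock: 4.2
position: [617.9, 2.6, 12.9]
ee_rot: [0.104, 0.995, 0.0, 0.0]
contact_force: [-0.1, 0.3, -0.2]
gripper_width: -0.2
grasp_force: 0.0
```

Run:
```python
from h import *
go(-59,18,10)
im=optics.get_image('wrist');cv2.imwrite('pics/w3.png',im)
```

```text
t 4.2 tray [-31.84148217  17.4238798 ] 12.863029047058703 F [-0.0948629   0.30974864 -0.20422769] w -0.21357009055486748
slide [27.2  0.6  2.9] dr [0. 0. 0.]
```

View pics/w3.png

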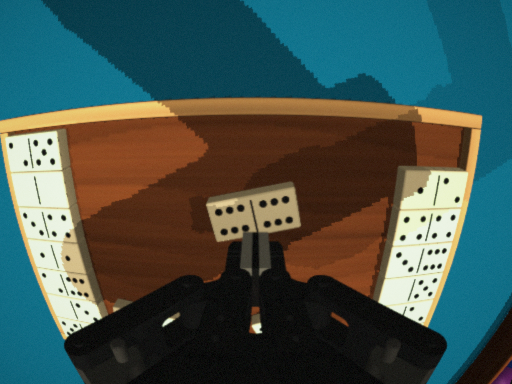

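The fingertip touches the tile at its far side near the middle (255,238). The tile is at (253,212) and still flat, and the wall's edge is at row ~115. Pushing on.

>>> {"method": "step_arm", "body": {"motion": [{"slide":[3,0.5,1],"dr":[0,0,0],"jaw":0},{"slide":[7,0.5,2],"dr":[0,0,0],"jaw":0},{"slide":[11,0.5,2],"dr":[0,0,0],"jaw":0},{"slide":[15,0.5,2],"dr":[0,0,0],"jaw":0},{"slide":[19,0.5,2],"dr":[0,0,0],"jaw":0},{"slide":[22,0.5,2],"dr":[0,0,0],"jaw":0},{"slide":[25,0.5,2],"dr":[0,0,0],"jaw":0},{"slide":[26,0.5,2],"dr":[0,0,0],"jaw":0}]}}

```text
clock: 5.25
position: [592.7, 8.5, 10.8]
ee_rot: [0.104, 0.995, 0.0, 0.0]
contact_force: [-0.5, -0.3, -0.4]
gripper_width: -0.2
grasp_force: 0.0
```

Run:
```python
from h import *
go(-62,18,10)
s=arm.read_state()
im=optics.get_image('wrist');cv2.imwrite('pics/w4.png',im)
print(tray(wcast([[206,198],[294,182],[300,225]],19,np.array([617.9,2.6,12.9]),[.104,.995,0,0])))
```

```text
t 5.25 tray [-57.77772836  17.92387202] 10.838145688555407 F [-0.51946536 -0.26232818 -0.40947954] w -0.2182149287706494
slide [4.2 0.1 0.8] dr [0. 0. 0.]
[[-49.87348769 -11.87003536]
 [-60.16513356  41.57986145]
 [-31.53658719  46.78676282]]
```

View pics/w4.png

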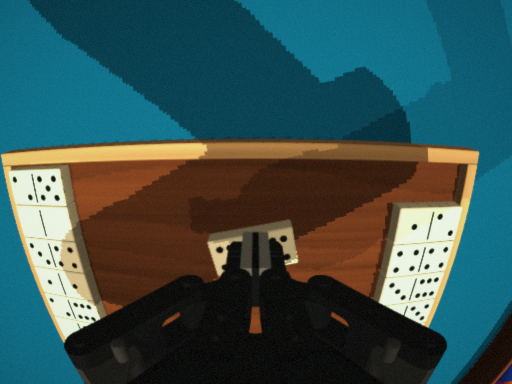

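The fingertips (257,232) now overlap the tile image (208–295, 222–275), so the tile may not have moved. I'll check this in the side view.

Run:
```python
from h import *
s=arm.read_state()
print(tray(wcast([[208,238],[291,221]],19,s['position'],s['ee_rot'])))
im=optics.get_image('side')
c=optics.camera_info('side');p=c['view']@np.r_[s['position'],1];K=c['camera_matrix'];print('tcp px',K[0,2]+K[0,0]*p[0]/-p[2],K[1,2]+K[0,0]*p[1]/p[2])
cv2.imwrite('pics/s5.png',cv2.resize(im[140:240,160:320],None,fx=5,fy=5,interpolation=cv2.INTER_CUBIC))
```

```text
[[-49.10712994 -11.41763527]
 [-61.31355525  41.10282676]]
tcp px 245.99271504952767 202.1772796542828
```

View pics/s5.png

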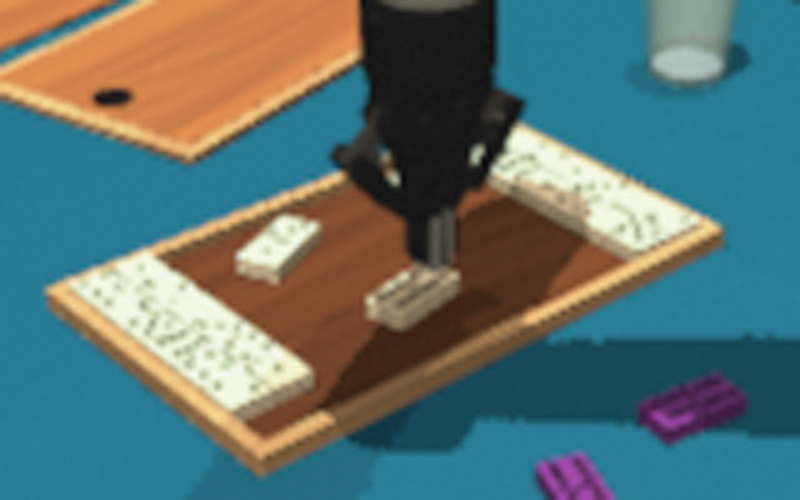

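Both views put the closed fingertips about 20 mm above the reported TCP. In the side crop they appear at (432,268) where (430,311) was predicted, and in the wrist picture at row ~232 where 220 was predicted. So the fingers passed over the tile, which is unmoved. I'll back off and come down further, watching the force.

>>> {"method": "step_arm", "body": {"motion": [{"slide":[-6,0,-2],"dr":[0,0,0],"jaw":0},{"slide":[-18,0,-3],"dr":[0,0,0],"jaw":0},{"slide":[-32,0,-3],"dr":[0,0,0],"jaw":0},{"slide":[-46,0,-3],"dr":[0,0,0],"jaw":0},{"slide":[-56,0,-3],"dr":[0,0,0],"jaw":0},{"slide":[-60,0,0],"dr":[0,0,0],"jaw":0},{"slide":[-60,0,4],"dr":[0,0,0],"jaw":0},{"slide":[-60,0,7],"dr":[0,0,0],"jaw":0}]}}

```text
clock: 6.35
position: [650.9, -4.0, 3.3]
ee_rot: [0.104, 0.995, -0.0, -0.001]
contact_force: [0.4, 0.6, 0.7]
gripper_width: -0.3
grasp_force: 0.0
```

Run:
```python
from h import *
go(2,18,-8)
s=arm.read_state()
im=optics.get_image('side')
c=optics.camera_info('side');K=c['camera_matrix']
for dz in (0,10,20):
    p=c['view']@np.r_[s['position']+[0,0,dz],1];print('px',dz,(K[0,2]+K[0,0]*p[0]/-p[2]-180)*7,(K[1,2]+K[0,0]*p[1]/p[2]-150)*7)
cv2.imwrite('pics/s6.png',cv2.resize(im[150:230,180:290],None,fx=7,fy=7,interpolation=cv2.INTER_CUBIC))
```

```text
t 6.35 tray [ 1.75983732 17.79401592] 3.2907286447198745 F [0.44133766 0.64025804 0.65990484] w -0.32158002321220347
slide [-0.3  0.2 11.3] dr [-0.   -0.01  0.  ]
px 0 375.19986948062194 324.31135575037734
px 10 374.52632880894146 304.9778839724952
px 20 373.8463604477485 285.45991026471995
```

View pics/s6.png

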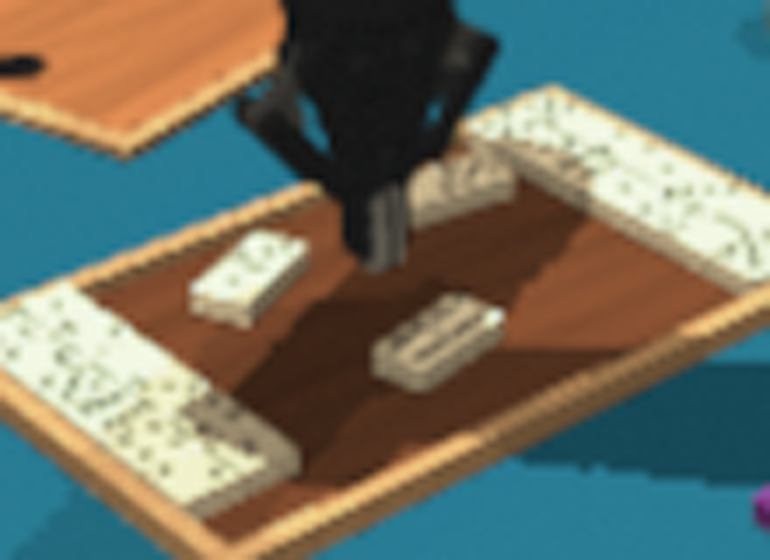

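The side view shows the tile unmoved at (437,342) and the closed fingertips at (378,268), about 25–30 mm above the reported TCP. I'll find the floor by touch, then lift a few mm.

>>> {"method": "step_arm", "body": {"motion": [{"slide":[0,0,2],"dr":[0,0,0],"jaw":0},{"slide":[0,0,5],"dr":[0,0,0],"jaw":0},{"slide":[0,0,7],"dr":[0,0,0],"jaw":0},{"slide":[0,0,9],"dr":[0,0,0],"jaw":0},{"slide":[0,0,10],"dr":[0,0,0],"jaw":0},{"slide":[0,0,11],"dr":[0,0,0],"jaw":0},{"slide":[0,0,12],"dr":[0,0,0],"jaw":0},{"slide":[0,0,12],"dr":[0,0,0],"jaw":0}]}}

```text
clock: 7.4
position: [651.5, -4.0, -8.3]
ee_rot: [0.104, 0.995, -0.0, -0.0]
contact_force: [-0.9, -0.1, 0.0]
gripper_width: 0.0
grasp_force: 0.0
```

```bash
cat >> h.py <<'E'
def tip():
    "lowest dark finger pixel in the side view near the TCP column -> height above TCP by the vertical scale"
    s=arm.read_state();im=optics.get_image('side');c=optics.camera_info('side');K=c['camera_matrix']
    f=lambda dz:(lambda p:(K[0,2]+K[0,0]*p[0]/-p[2],K[1,2]+K[0,0]*p[1]/p[2]))(c['view']@np.r_[s['position']+[0,0,dz],1])
    u,v=f(0);print('tcp px',u,v,'mm/px',10/(v-f(10)[1]),'F',s['contact_force'],'z',s['position'][2])
    for r in range(int(v)-16,int(v)+6): print(r,im[r,int(u)-3:int(u)+5].tolist())
E
python3 -c "
from h import *
tip()"
```

```text
tcp px 233.5635459580551 199.42772062217742 mm/px 3.660968305655253 F [-0.90031503 -0.14575718  0.04643825] z -8.261512720026662
183 [[24, 23, 23], [24, 24, 24], [39, 40, 42], [65, 72, 75], [74, 83, 86], [58, 65, 68], [64, 72, 75], [62, 70, 74]]
184 [[23, 23, 23], [23, 24, 23], [35, 37, 39], [62, 69, 72], [74, 84, 87], [56, 63, 66], [62, 69, 73], [62, 70, 73]]
185 [[25, 25, 25], [22, 21, 21], [30, 30, 32], [60, 67, 69], [73, 82, 85], [54, 60, 63], [59, 66, 69], [63, 71, 74]]
186 [[23, 24, 23], [24, 23, 23], [30, 32, 32], [60, 66, 69], [74, 83, 86], [53, 59, 62], [58, 66, 69], [64, 71, 75]]
187 [[23, 22, 22], [24, 24, 23], [32, 33, 33], [59, 66, 69], [77, 86, 89], [59, 66, 70], [58, 65, 68], [63, 71, 77]]
188 [[24, 24, 24], [23, 24, 24], [31, 32, 33], [60, 67, 69], [81, 91, 94], [64, 72, 75], [58, 65, 68], [64, 75, 83]]
189 [[29, 35, 47], [25, 27, 27], [29, 31, 31], [59, 65, 68], [80, 90, 93], [64, 72, 76], [59, 66, 69], [64, 76, 88]]
190 [[38, 52, 75], [38, 46, 57], [49, 55, 59], [69, 77, 81], [79, 89, 93], [63, 72, 77], [47, 54, 65], [53, 64, 83]]
191 [[31, 47, 74], [38, 51, 73], [5
[... 961 characters left out ...]
98], [101, 129, 146], [100, 127, 141], [79, 98, 109], [98, 125, 139]]
200 [[23, 35, 59], [23, 36, 59], [27, 40, 61], [76, 99, 114], [108, 136, 151], [101, 128, 142], [105, 133, 148], [128, 163, 181]]
201 [[21, 34, 57], [22, 34, 58], [27, 40, 62], [69, 89, 103], [97, 123, 137], [100, 127, 141], [108, 138, 153], [120, 154, 171]]
202 [[23, 35, 59], [24, 37, 61], [26, 40, 63], [69, 89, 104], [98, 124, 137], [96, 121, 135], [96, 121, 135], [101, 127, 141]]
203 [[23, 37, 62], [23, 38, 63], [24, 39, 64], [55, 73, 91], [78, 101, 115], [82, 105, 119], [92, 117, 131], [96, 122, 135]]
204 [[24, 38, 63], [22, 37, 62], [22, 37, 62], [25, 38, 63], [29, 41, 65], [47, 63, 82], [67, 88, 103], [82, 105, 118]]
```

>>> {"method": "step_arm", "body": {"motion": [{"slide":[0,0,3],"dr":[0,0,0],"jaw":0},{"slide":[0,0,5],"dr":[0,0,0],"jaw":0},{"slide":[0,0,6],"dr":[0,0,0],"jaw":0},{"slide":[0,0,7],"dr":[0,0,0],"jaw":0},{"slide":[0,0,8],"dr":[0,0,0],"jaw":0},{"slide":[0,0,9],"dr":[0,0,0],"jaw":0},{"slide":[0,0,10],"dr":[0,0,0],"jaw":0},{"slide":[0,0,10],"dr":[0,0,0],"jaw":0}]}}

```text
clock: 8.45
position: [651.5, -4.0, -18.3]
ee_rot: [0.104, 0.995, -0.0, -0.0]
contact_force: [1.0, -0.2, -0.1]
gripper_width: -0.1
grasp_force: 0.0
```

>>> {"method": "step_arm", "body": {"motion": [{"slide":[0,0,1],"dr":[0,0,0],"jaw":0},{"slide":[0,0,1.5],"dr":[0,0,0],"jaw":0},{"slide":[0,0,2],"dr":[0,0,0],"jaw":0},{"slide":[0,0,2],"dr":[0,0,0],"jaw":0},{"slide":[0,0,2],"dr":[0,0,0],"jaw":0},{"slide":[0,0,2],"dr":[0,0,0],"jaw":0},{"slide":[0,0,2],"dr":[0,0,0],"jaw":0},{"slide":[0,0,2],"dr":[0,0,0],"jaw":0}]}}

```text
clock: 9.45
position: [651.5, -4.0, -20.2]
ee_rot: [0.104, 0.995, -0.0, 0.0]
contact_force: [-0.7, -0.0, 0.6]
gripper_width: -0.4
grasp_force: 0.0
```

```bash
python3 -c "
from h import *
tip()" | awk 'NR<17'
```

```text
tcp px 233.66204700251595 202.64045203830344 mm/px 3.7022251529941514 F [-0.73338359 -0.02554236  0.64420116] z -20.170905372018858
186 [[24, 23, 24], [24, 24, 23], [30, 30, 32], [59, 66, 68], [74, 83, 87], [54, 60, 63], [59, 66, 69], [63, 70, 73]]
187 [[23, 22, 22], [24, 23, 22], [30, 30, 31], [60, 67, 69], [77, 86, 90], [58, 65, 68], [59, 66, 69], [63, 70, 73]]
188 [[23, 23, 24], [24, 23, 24], [29, 30, 31], [59, 66, 69], [79, 89, 93], [65, 72, 75], [58, 65, 68], [64, 71, 74]]
189 [[24, 24, 23], [25, 23, 23], [30, 30, 31], [60, 66, 69], [79, 90, 93], [66, 74, 77], [60, 66, 69], [62, 70, 73]]
190 [[23, 22, 22], [25, 23, 24], [31, 32, 33], [58, 66, 68], [80, 90, 93], [64, 72, 75], [59, 66, 69], [64, 72, 75]]
191 [[24, 24, 23], [23, 23, 23], [28, 29, 30], [57, 64, 67], [79, 89, 94], [65, 73, 76], [59, 66, 69], [64, 73, 79]]
192 [[29, 32, 37], [26, 26, 27], [25, 25, 25], [55, 62, 64], [79, 89, 93], [64, 72, 75], [56, 63, 66], [65, 75, 84]]
193 [[33, 42, 56], [36, 42, 50], [38, 42, 45], [59, 66, 69], [80, 90, 94], [64, 71, 76], [49, 56, 61], [54, 65, 76]]
194 [[27, 40, 62], [37, 47, 65], [45, 53, 64], [65, 74, 80], [76, 85, 91], [56, 65, 73], [32, 42, 57], [30, 42, 63]]
195 [[23, 36, 60], [22, 35, 60], [31, 43, 64], [52, 62, 75], [54, 63, 75], [31, 43, 62], [21, 36, 60], [21, 35, 60]]
196 [[23, 35, 60], [23, 36, 60], [21, 35, 59], [23, 36, 60], [21, 34, 59], [23, 36, 60], [31, 45, 67], [62, 81, 99]]
197 [[22, 35, 59], [23, 35, 60], [24, 36, 60], [22, 35, 59], [23, 35, 59], [35, 50, 71], [58, 77, 94], [81, 104, 118]]
198 [[21, 35, 59], [23, 36, 60], [22, 35, 58], [31, 44, 66], [62, 82, 99], [75, 97, 112], [69, 88, 101], [71, 89, 98]]
199 [[21, 35, 58], [22, 35, 58], [25, 38, 61], [62, 81, 98], [101, 129, 145], [101, 128, 142], [78, 98, 109], [99, 125, 140]]
200 [[23, 35, 59], [22, 35, 57], [27, 39, 61], [76, 98, 113], [107, 136, 151], [101, 128, 143], [105, 133, 148], [127, 163, 181]]
```

>>> {"method": "step_arm", "body": {"motion": [{"slide":[0,0,0.5],"dr":[0,0,0],"jaw":0},{"slide":[0,0,1],"dr":[0,0,0],"jaw":0},{"slide":[0,0,1.5],"dr":[0,0,0],"jaw":0},{"slide":[0,0,2],"dr":[0,0,0],"jaw":0},{"slide":[0,0,2],"dr":[0,0,0],"jaw":0},{"slide":[0,0,2],"dr":[0,0,0],"jaw":0},{"slide":[0,0,2],"dr":[0,0,0],"jaw":0},{"slide":[0,0,2],"dr":[0,0,0],"jaw":0}]}}

```text
clock: 10.5
position: [651.6, -4.0, -22.2]
ee_rot: [0.104, 0.995, 0.0, 0.0]
contact_force: [0.9, 0.3, -0.4]
gripper_width: 0.0
grasp_force: 0.0
```

>>> {"method": "step_arm", "body": {"motion": [{"slide":[0,0,0.5],"dr":[0,0,0],"jaw":0},{"slide":[0,0,1],"dr":[0,0,0],"jaw":0},{"slide":[0,0,1.5],"dr":[0,0,0],"jaw":0},{"slide":[0,0,2],"dr":[0,0,0],"jaw":0},{"slide":[0,0,2],"dr":[0,0,0],"jaw":0},{"slide":[0,0,2],"dr":[0,0,0],"jaw":0},{"slide":[0,0,2],"dr":[0,0,0],"jaw":0},{"slide":[0,0,2],"dr":[0,0,0],"jaw":0}]}}

```text
clock: 11.5
position: [651.6, -3.9, -24.2]
ee_rot: [0.104, 0.995, 0.0, 0.0]
contact_force: [0.4, -0.7, 0.3]
gripper_width: -0.2
grasp_force: 0.0
```

>>> {"method": "step_arm", "body": {"motion": [{"slide":[3,0,0],"dr":[0,0,0],"jaw":0},{"slide":[8,0,0],"dr":[0,0,0],"jaw":0},{"slide":[13,0,0],"dr":[0,0,0],"jaw":0},{"slide":[18,0,0],"dr":[0,0,0],"jaw":0},{"slide":[23,0,0],"dr":[0,0,0],"jaw":0},{"slide":[28,0,0],"dr":[0,0,0],"jaw":0},{"slide":[32,0,0],"dr":[0,0,0],"jaw":0},{"slide":[34,0,0],"dr":[0,0,0],"jaw":0}]}}

```text
clock: 12.5
position: [618.1, 3.1, -24.1]
ee_rot: [0.104, 0.995, -0.0, 0.0]
contact_force: [1.0, 0.2, 0.2]
gripper_width: 0.1
grasp_force: 0.1
```

```bash
cat >> h.py <<'E'
def six(th=100):
    "double-six in the top and wrist pictures, tray frame"
    s=arm.read_state()
    for n in('top','wrist'):
        im=optics.get_image(n);cv2.imwrite(f'pics/{n}_{s["clock"]:.2f}.png',im);hsv=cv2.cvtColor(im,cv2.COLOR_BGR2HSV)
        w=((hsv[...,1]<110)&(hsv[...,2]>th)).astype(np.uint8)*255
        for c in blobs(w,40 if n=='top' else 300,1e5):
            P=cast(n,c[:,0],19) if n=='top' else wcast(c[:,0],19,s['position'],s['ee_rot'])
            T=tray(P);m=cv2.minAreaRect(T.astype(np.float32))
            if -115<m[0][0]<0 and abs(m[0][1])<175: print(n,np.round(m[0],1),np.round(m[1],1),round(m[2],1),'min',T.min(0).round(1),'max',T.max(0).round(1))
E
python3 -c "
from h import *
go(-61,18,-24);six()"
```

```text
t 12.5 tray [-31.83001449  17.95420182] -24.143988883314815 F [0.98148509 0.23785456 0.15726786] w 0.0909718577419769
slide [29.2  0.1 -0.1] dr [-0.  0.  0.]
wrist [ -6.8 142.1] [130.5  57.8] 0.0 min [-72.  113.2] max [ 58.4 171. ]
wrist [-58.6  20. ] [30.6 55.5] 1.5 min [-74.3  -7.7] max [-43.2  48. ]
```

The tile now follows: it is at tray (-59, 20) and nearly parallel to the wall.

>>> {"method": "step_arm", "body": {"motion": [{"slide":[4,0,0],"dr":[0,0,0],"jaw":0},{"slide":[8,0,0],"dr":[0,0,0],"jaw":0},{"slide":[12,0,0],"dr":[0,0,0],"jaw":0},{"slide":[16,0,0],"dr":[0,0,0],"jaw":0},{"slide":[20,0,0],"dr":[0,0,0],"jaw":0},{"slide":[23,0,0],"dr":[0,0,0],"jaw":0},{"slide":[26,0,0],"dr":[0,0,0],"jaw":0},{"slide":[28,0,0],"dr":[0,0,0],"jaw":0}]}}

```text
clock: 13.6
position: [590.7, 8.9, -24.2]
ee_rot: [0.104, 0.995, 0.0, -0.0]
contact_force: [0.6, 0.1, 0.2]
gripper_width: 0.1
grasp_force: 0.1
```

```bash
python3 -c "
from h import *
go(-61,18,-24);six()"
```

```text
t 13.6 tray [-59.77572372  17.91853806] -24.1753036592982 F [0.62639939 0.11472037 0.2373961 ] w 0.05561772694220971
slide [ 1.2  0.1 -0.2] dr [ 0. -0.  0.]
wrist [-21.8 140.1] [104.8  61.9] 0.3 min [-74.2 108.9] max [ 30.5 171. ]
wrist [-85.8  20.3] [29.9 55.5] 0.1 min [-100.8   -7.5] max [-70.9  48. ]
```

>>> {"method": "step_arm", "body": {"motion": [{"slide":[0.5,0,0],"dr":[0,0,0],"jaw":0},{"slide":[1,0,0],"dr":[0,0,0],"jaw":0},{"slide":[1.5,0,0],"dr":[0,0,0],"jaw":0},{"slide":[2,0,0],"dr":[0,0,0],"jaw":0},{"slide":[2,0,0],"dr":[0,0,0],"jaw":0},{"slide":[2,0,0],"dr":[0,0,0],"jaw":0},{"slide":[2,0,0],"dr":[0,0,0],"jaw":0},{"slide":[2,0,0],"dr":[0,0,0],"jaw":0}]}}

```text
clock: 14.7
position: [589.4, 9.2, -24.0]
ee_rot: [0.104, 0.995, 0.0, 0.0]
contact_force: [2.4, -2.2, -0.5]
gripper_width: -0.1
grasp_force: 1.3
```

>>> {"method": "step_arm", "body": {"motion": [{"slide":[-5,0,0],"dr":[0,0,0],"jaw":0},{"slide":[-13,0,0],"dr":[0,0,0],"jaw":0},{"slide":[-15,-12,0],"dr":[0,0,0],"jaw":0},{"slide":[-15,-30,0],"dr":[0,0,0],"jaw":0},{"slide":[-15,-45,0],"dr":[0,0,0],"jaw":0},{"slide":[-12,-54,0],"dr":[0,0,0],"jaw":0},{"slide":[-4,-54,0],"dr":[0,0,0],"jaw":0},{"slide":[4,-54,0],"dr":[0,0,0],"jaw":0}]}}

```text
clock: 15.7
position: [573.2, -42.6, -24.2]
ee_rot: [0.104, 0.995, 0.0, -0.0]
contact_force: [0.0, -0.2, 0.2]
gripper_width: -0.1
grasp_force: 0.0
```

```bash
python3 -c "
from h import *
go(-84,-36,-24);six()"
```

```text
t 15.7 tray [-66.33321129 -36.04691688] -24.15356102657909 F [ 0.02961687 -0.22062317  0.15703439] w -0.11464326951783733
slide [17.7  0.  -0.2] dr [ 0. -0.  0.]
wrist [-85.7  19.1] [29.1 57.5] 0.0 min [-100.3   -9.7] max [-71.1  47.8]
wrist [ -49.7 -116. ] [122.8 119.5] 89.4 min [-110.  -176.9] max [  9.5 -54. ]
```

Tile flush with the wall at (-86, 19). I'll line up with its right end and start along the wall.

>>> {"method": "step_arm", "body": {"motion": [{"slide":[6,0,0],"dr":[0,0,0],"jaw":0},{"slide":[12,0,0],"dr":[0,0,0],"jaw":0},{"slide":[16,0,0],"dr":[0,0,0],"jaw":0},{"slide":[18,2,0],"dr":[0,0,0],"jaw":0},{"slide":[18,6,0],"dr":[0,0,0],"jaw":0},{"slide":[18,11,0],"dr":[0,0,0],"jaw":0},{"slide":[18,16,0],"dr":[0,0,0],"jaw":0},{"slide":[18,21,0],"dr":[0,0,0],"jaw":0}]}}

```text
clock: 16.8
position: [560.8, -18.1, -24.2]
ee_rot: [0.104, 0.995, -0.0, 0.0]
contact_force: [0.6, 0.3, 0.4]
gripper_width: 0.2
grasp_force: 0.2
```

>>> {"method": "step_arm", "body": {"motion": [{"slide":[0,6,0],"dr":[0,0,0],"jaw":0},{"slide":[0,11,0],"dr":[0,0,0],"jaw":0},{"slide":[0,16,0],"dr":[0,0,0],"jaw":0},{"slide":[0,21,0],"dr":[0,0,0],"jaw":0},{"slide":[0,26,0],"dr":[0,0,0],"jaw":0},{"slide":[0,31,0],"dr":[0,0,0],"jaw":0},{"slide":[0,36,0],"dr":[0,0,0],"jaw":0},{"slide":[0,40,0],"dr":[0,0,0],"jaw":0}]}}

```text
clock: 17.8
position: [568.9, 21.0, -24.2]
ee_rot: [0.104, 0.995, -0.0, 0.0]
contact_force: [-0.1, 0.3, -0.4]
gripper_width: 0.0
grasp_force: 0.3
```

```bash
python3 -c "
from h import *
go(-84,100,-24);six()"
```

```text
t 17.8 tray [-83.59941571  25.25465491] -24.182689901520302 F [-0.10897652  0.275798   -0.39859312] w 0.03647598543465828
slide [ 0.4 74.8 -0.2] dr [-0.  0.  0.]
wrist [-38.9 140.1] [75.4 61.2] 0.1 min [-76.6 109.4] max [ -1.2 170.7]
wrist [-87.3  67.3] [29.7 55.7] 0.1 min [-102.2   39.4] max [-72.5  95.1]
wrist [  -8.5 -137.3] [186.9  67.2] 0.0 min [-102.  -170.9] max [  85.  -103.7]
```

>>> {"method": "step_arm", "body": {"motion": [{"slide":[0,5,0],"dr":[0,0,0],"jaw":0},{"slide":[0,10,0],"dr":[0,0,0],"jaw":0},{"slide":[0,15,0],"dr":[0,0,0],"jaw":0},{"slide":[0,20,0],"dr":[0,0,0],"jaw":0},{"slide":[0,25,0],"dr":[0,0,0],"jaw":0},{"slide":[0,30,0],"dr":[0,0,0],"jaw":0},{"slide":[0,35,0],"dr":[0,0,0],"jaw":0},{"slide":[0,39,0],"dr":[0,0,0],"jaw":0}]}}

```text
clock: 18.9
position: [577.0, 59.2, -24.2]
ee_rot: [0.104, 0.995, 0.0, 0.0]
contact_force: [0.0, 0.0, -0.4]
gripper_width: 0.2
grasp_force: 0.1
```

```bash
python3 -c "
from h import *
go(-84,101,-24);six()"
```

```text
t 18.9 tray [-83.61623725  64.28949091] -24.17984688692465 F [ 0.02272505  0.01560291 -0.41884945] w 0.17604071837450513
slide [ 0.4 36.7 -0.2] dr [0. 0. 0.]
wrist [-108.6  -54.1] [ 4.8 94.3] 0.1 min [-111.1 -101.3] max [-106.3   -7. ]
wrist [-68.3 127.5] [90.1 99.9] 0.3 min [-113.6   77.4] max [-23.6 177.4]
```

>>> {"method": "step_arm", "body": {"motion": [{"slide":[0,4,0],"dr":[0,0,0],"jaw":0},{"slide":[0,9,0],"dr":[0,0,0],"jaw":0},{"slide":[0,14,0],"dr":[0,0,0],"jaw":0},{"slide":[0,19,0],"dr":[0,0,0],"jaw":0},{"slide":[0,23,0],"dr":[0,0,0],"jaw":0},{"slide":[0,27,0],"dr":[0,0,0],"jaw":0},{"slide":[0,30,0],"dr":[0,0,0],"jaw":0},{"slide":[0,32,0],"dr":[0,0,0],"jaw":0}]}}

```text
clock: 20.0
position: [583.5, 90.3, -24.2]
ee_rot: [0.104, 0.995, -0.0, -0.0]
contact_force: [0.0, -0.4, 0.4]
gripper_width: -0.1
grasp_force: 0.1
```

>>> {"method": "step_arm", "body": {"motion": [{"slide":[0,1,0],"dr":[0,0,0],"jaw":0},{"slide":[0,2,0],"dr":[0,0,0],"jaw":0},{"slide":[0,3,0],"dr":[0,0,0],"jaw":0},{"slide":[0,4,0],"dr":[0,0,0],"jaw":0},{"slide":[0,4.5,0],"dr":[0,0,0],"jaw":0},{"slide":[0,5,0],"dr":[0,0,0],"jaw":0},{"slide":[0,5,0],"dr":[0,0,0],"jaw":0},{"slide":[0,5,0],"dr":[0,0,0],"jaw":0}]}}

```text
clock: 21.0
position: [584.5, 95.0, -24.2]
ee_rot: [0.104, 0.995, 0.0, -0.0]
contact_force: [1.3, 0.5, -0.1]
gripper_width: -0.2
grasp_force: 0.1
```

```bash
python3 -c "
from h import *
go(-84,102,-24);six()"
```

```text
t 21.0 tray [-83.64343764 100.9091563 ] -24.19379746417278 F [ 1.3295019   0.51105351 -0.09513429] w -0.232592549521984
slide [ 0.4  1.1 -0.2] dr [ 0. -0.  0.]
top [-47.2 156.1] [25.7 35.6] 85.4 min [-65.6 143.3] max [-28.9 169.1]
wrist [-84.5 106.7] [26.3  5.8] 0.4 min [-97.6 103.7] max [-71.3 109.6]
wrist [-84.5  96.7] [ 5.8 26.3] 89.7 min [-97.6  93.8] max [-71.3  99.7]
wrist [-106.9  -19. ] [ 8.9 95. ] 0.0 min [-111.4  -66.5] max [-102.4   28.5]
wrist [-81.5 146.4] [70.  64.8] 0.1 min [-116.5  114. ] max [-46.5 178.9]
```

>>> {"method": "step_arm", "body": {"motion": [{"slide":[0,0.5,0],"dr":[0,0,0],"jaw":0},{"slide":[0,1,0],"dr":[0,0,0],"jaw":0},{"slide":[0,1.5,0],"dr":[0,0,0],"jaw":0},{"slide":[0,2,0],"dr":[0,0,0],"jaw":0},{"slide":[0,2,0],"dr":[0,0,0],"jaw":0},{"slide":[0,2,0],"dr":[0,0,0],"jaw":0},{"slide":[0,2,0],"dr":[0,0,0],"jaw":0},{"slide":[0,2,0],"dr":[0,0,0],"jaw":0}]}}

```text
clock: 22.1
position: [584.2, 95.5, -24.3]
ee_rot: [0.104, 0.995, -0.001, -0.001]
contact_force: [-0.2, -6.0, 1.4]
gripper_width: -0.2
grasp_force: 3.1
```

It has stopped against the end wall at 6 N. Backing off and lifting to look.

>>> {"method": "step_arm", "body": {"motion": [{"slide":[0,-3,0],"dr":[0,0,0],"jaw":0},{"slide":[0,-10,0],"dr":[0,0,0],"jaw":0},{"slide":[-5,-20,-5],"dr":[0,0,0],"jaw":0},{"slide":[-5,-30,-20],"dr":[0,0,0],"jaw":0},{"slide":[-5,-40,-45],"dr":[0,0,0],"jaw":0},{"slide":[-5,-50,-75],"dr":[0,0,0],"jaw":0},{"slide":[-5,-60,-105],"dr":[0,0,0],"jaw":0},{"slide":[-5,-60,-120],"dr":[0,0,0],"jaw":0}]}}

```text
clock: 23.1
position: [578.3, 36.6, 98.7]
ee_rot: [0.104, 0.995, 0.001, 0.002]
contact_force: [-0.4, -0.1, 0.8]
gripper_width: 0.0
grasp_force: 0.0
```

Run:
```python
from h import *
six()
s=arm.read_state();print(s['position'],s['contact_force'])
im=optics.get_image('wrist');C0=im[40:300,240:512];cv2.imwrite('pics/final.png',cv2.resize(C0,None,fx=2.2,fy=2.2,interpolation=cv2.INTER_CUBIC))
```

```text
wrist [  -1.2 -139.7] [198.3  62.8] 0.0 min [-100.4 -171.1] max [  97.9 -108.3]
wrist [-22.9 141.2] [ 57.4 158. ] 89.9 min [-101.9  112.5] max [ 56.2 170. ]
[578.74441746  37.41109096  98.16619585] [ 0.93451143 -0.06006596 -0.14415549]
```

View pics/final.png

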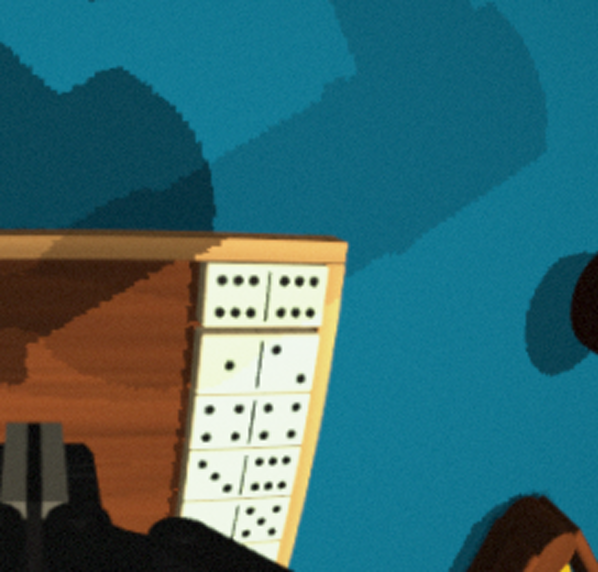

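The double-six sits in the corner at (267,295), touching the near wall and end wall. The 3 mm gap is on its far side, and the gripper is clear.

```bash
python3 -c "
from bench import arm
print(arm.job_done())"
```

```text
the job is handed in; nothing more can be done
None
```

The double-six was pushed flat against the near wall and slid along it into the left corner, where the last picture shows it home against the end wall; I handed the job in at about 23 s, after a first push that passed over the tile without touching it.

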